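# Open the stove's air and present the charcoal ball

## Robot

A 6-joint arm with a two-finger parallel gripper is mounted at the origin on the work surface. World frame = base frame: x ahead of the robot, y to its left, z up, the work surface at z = 0. Lengths are in m, angles in rad, forces in N, time in s.
With the tool pointing down it reaches from about 0.275 to 0.725 m from the base axis. Payload 5.6 kg.
Tool frame: the origin (TCP) lies midway between the tips of the shut fingers; the grasp point (between the pads) lies bot.tcp_to_grasp behind it (bot.tcp_to_grasp is the distance from the TCP to the grasp point, in m); z points along the fingers, y is the line along which they close (so a half turn about z gives the same grasp; the last joint's range is limited). The gripper opens to 85 mm and grips with 20 to 120 N. Pads are 22 mm wide; open, the fingers measure 114 mm over their backs; the gripper's body (76 mm by 85 mm) begins 54 mm behind the grasp point. The pads swing forward as they close: fully open they stand 13 mm farther back than shut.
Start: joints at [1.529, 0.255, 0.108, 0, -1.424, -0.285], TCP at [0.177, 0.521, 0.231] pointing down, gripper open.
Joint ranges: [-2.95, 2.95], [-1.21, 1.97], [-1.09, 1.5], [-2.87, 1.71], [-2.94, -0.07], [-3.05, 3.05]. Speed limits (rad/s): [2.57, 2.57, 3.14, 3.14, 3.14, 3.14].

## Interface

Orientations are given as a unit quaternion [x, y, z, w].
In Python, from rig import bot, vision, models gives the robot as it stands.
- The arm moves only by the tool servo_tool, never from a script. Its arguments are lists of equal length, an entry for each row: "fingers": the finger opening in mm, from 0 to 85.4; "xyz": the shift along the world's x, y, z in mm, a list of three; "delta_rot": the turn, a rotation vector about the world's x, y, z in degrees, a list of three. In form: {"fingers": [fingers, ...], "xyz": [[x, y, z], ...], "delta_rot": [[ax, ay, az], ...]}. A call has 1 to 10 rows; each row shifts and turns the commanded pose from where the row before left it; what a row does not reach is not made up. A row lasts 1/12 s, in which the tool goes at most 41.7 mm and 7.16 degrees, less where a joint would pass 70% of its speed; a pose out of reach is approached as far as the arm can. A call is refused whole if a number of a shift passes 41.7 or a number of a turn 7.16, either way. A call with a gripper value outside its range is refused whole. The fingers move at their own pace and stop on an object; "squeeze" is the grip in N (left out, the last holds). Time passes only in rows, so rows that do not move let the fingers close. It gives the time, the measured TCP pose, the force, the opening and the grip force at its end, in the units of the state.
- bot.state(): the state, without advancing time (a new reading comes with each control period).
- vision.camera(name): name is "side" or "top"; returns the picture (480x640x3 uint8, red, green, blue); there is no depth.
- vision.camera_info(name): a dict with "fx", "fy", "cx", "cy" (pixels), "k1" (the pictures are not rectified: a ray, as slopes to the right and down, at radius r is drawn at 1 + k1 r^2 times it, then the intrinsics apply), "R" (3x3) and "t" (3): a world point X has camera coordinates R X + t. Camera axes: x right, y down, z forward; pixel columns grow to the right and rows downward; lengths in m; the calibration is good to about 2 mm. A picture is of the moment at which its call begins. camera_info takes no time and is no camera call.
- bot.sign_off(): hands the job in; it is judged then, once.
Trained networks look in the newest picture that a camera, given by its name, has taken for a name from the list of things; names that differ only in an ending like _2 or _b are one class to them, and where a whole thing is asked for, a point or a joint stands for the part that bears it (a point fixed in the world has none). Each returns a list of dicts, best first, with "conf" (0 to 1); they miss things now and then, are a little off and sometimes report something else, mostly with a low value. They report only what shows in the picture. A call takes as long as a camera call.
- models.look_for(camera, thing): "centre" ([x, y, z] in m, in world coordinates, good to about 4 mm: the middle of the surface that is visible of it).
- models.trace(camera, thing): "pixels" (480x640 bool, what is visible of it).
The state is a dict: "time_s": time; "joint_pos": joint angles; "qvel": joint speeds; "tau": joint torques, N m; "ee_pos": TCP position; "tool_rot": TCP orientation; "force": force on the tool from outside, world axes, zero at the start; "ft_torque": the same for the moment, N m; "opening": finger opening in m; "gripper_force": force on a finger pad.
Only numpy, scipy, OpenCV 4.12 (cv2) and the standard library are available. Lean on these libraries where they do the work, as an engineer would, in place of code of your own. Each camera call takes 0.05 s, during which the arm holds its last target. There are 200 camera calls.

## Task

Get ready to feed the charcoal stove: set the air valve's lever to half open (45 degrees, the red mark) and let go of it. Then take the aluminium dish by its arched handle, lift it straight up about 10 cm off its wooden block and only then turn it a quarter turn on the spot, so that its red lip, which now points away from the robot, points to the side of the bench where the stove stands; keep the dish level and the charcoal ball in its middle all the way. Finish still holding the dish, level and motionless above the block, and leave everything else on the bench where it is.

Things in the scene. Friction and masses are not known exactly. Their poses are not given: they have to be found in the camera images.
- valve: Air valve fixed on the bench, left or right of the robot's centre line: brass body on a steel pipe, white dial plate 92 mm across, top at 76 mm, marks at 0 (black), 45 (red) and 90 degrees (black). Origin on the lever's upright pivot axis at bench level; x points along the lever when shut, z up. The pipe runs out to -x and goes down into the bench 70 mm from the pivot
- lever (a joint): Angle of the valve lever in rad: 0 shut (lever along the valve's x), grows counter-clockwise seen from above to 1.571 fully open (lever along the valve's y); half open is 0.785. Stops at both ends; turns against light friction of 0.12 N m and stays where it is left
- lever_grip (a point): Point to grip the lever: middle of its bar, 80 mm from the pivot axis, 96 mm above the bench; turns with the lever. x points outward along the bar, z up. The steel bar with yellow sleeve is 14 mm wide, 14 mm high (89 to 103 mm above the bench) and ends 105 mm from the pivot; below it is free space beyond the dial's edge
- stand: Square light-wood block, 120 x 120 x 40 mm, fixed to the bench, on which the dish stands at the start with its lip squarely over the block's +x side. Origin at the centre of its underside; z up. It stands on the other side of the robot's centre line from the valve
- dish: Loose round dished aluminium plate, 0.18-0.36 kg, 162 mm across, rim 38 mm above its underside, foot disc 68 mm across; its inner floor slopes down to the centre at 10 degrees, so the ball settles in the middle. Rigid arched handle over the middle, along the dish's y. Origin at the centre of the foot's underside; x points to the red pouring lip, z up
- dish_handle (a point): Middle of the straight top bar of the dish's arched handle, 128 mm above the dish's underside, right above its centre. The bar runs along the dish's y, 86 mm long, 10 mm wide (dish's x) and 14 mm high, 70 mm clear of the ball. Axes as the dish's
- dish_lip (a point): Tip of the red pouring lip, 100 mm from the dish's centre along its x and 41 mm above its underside; the lip is 36 mm wide. Axes as the dish's
- dish_in (a point): Where the ball's centre lies when it rests in the middle of the dish: on the dish's axis, 30 mm above its underside. Axes as the dish's
- ball_center (a point): Centre of the loose black round charcoal briquette, 40 mm diameter, 25 to 50 g, that lies in the dish; free to roll
- stove: Portable charcoal stove, fixed, grey hourglass-shaped, 230 mm across, 220 mm high, glowing coals on top. It stands at the left or at the right side of the bench (a steel bucket of charcoal, 190 mm across, stands on the other side). Origin at the centre of its underside
- pot_lid: Silver aluminium pot lid, 190 mm across, black knob, loose bystander at the back; origin at the centre of its underside
- ladle: Red plastic ladle, about 310 mm long, lying along its x, loose bystander; bowl 82 mm across and 32 mm high at +x; origin 110 mm from the bowl's centre, at bench level
- mug: Green enamel mug, 80 mm across, 80 mm high, loose bystander at the back; origin at the centre of its underside
- clay_bowl: Small clay grinding bowl, 110 mm across, 50 mm high, loose bystander at the back; origin at the centre of its underside
- spatula: Spatula with wooden handle, 280 mm long, lying along its x, up to 20 mm high, loose bystander; origin at its middle, at bench level
- jar: Amber glass jar with yellow cap, 60 mm across, 90 mm high, loose bystander at the back; origin at the centre of its underside

How it is judged:
By the outcome, as a careful person would: the job done as asked, in the order asked, and still so for the second after the job is handed in, while the arm keeps its last pose, push and grip.
It also fails if it takes over 54 s, if anything falls off the work surface, if the arm or the gripper's body presses on something with over 40 N, if the wrist force passes 120 N, or if a joint passes its speed limit or range.

## Working session

There is one attempt and no reset: what is moved stays moved. The work goes in short steps, Python scripts to look and compute and a tool call to move; the robot and the scene stay as the last step left them, time stands still between calls to the robot, and variables do not carry over. Pictures are saved under pics/ and viewed, at most 10 in all, crops included, and the job is handed in when it is done.

Besides the shell and the picture viewer there is one more tool, called by a JSON object that holds its "fn" and its "kwargs", one argument or row to a line. servo_tool: Moves the arm, as the interface text tells. Its arguments: {"type":"object","properties":{"fingers":{"type":"array"},"xyz":{"type":"array"},"delta_rot":{"type":"array"},"squeeze":{"type":"number"}},"required":["fingers","xyz","delta_rot"]}

```bash
mkdir -p pics
cat > h.py <<'E'
import numpy as np, cv2
from rig import bot, vision, models
def save(cam,name):
    im=vision.camera(cam); cv2.imwrite(f'pics/{name}.png',im[:,:,::-1]); return im
def ray(cam,uv):
    c=vision.camera_info(cam); uv=np.atleast_2d(np.asarray(uv,float))
    d=np.c_[(uv[:,0]-c['cx'])/c['fx'],(uv[:,1]-c['cy'])/c['fy']]; u=d.copy()
    for _ in range(20): u=d/(1+c['k1']*(u**2).sum(1,keepdims=True))
    R=np.array(c['R']);t=np.array(c['t'])
    return -R.T@t, np.c_[u,np.ones(len(u))]@R
def onz(cam,uv,z):
    o,d=ray(cam,uv); return o+d*((z-o[2])/d[:,2:3])
def proj(cam,X):
    c=vision.camera_info(cam); p=np.atleast_2d(X)@np.array(c['R']).T+np.array(c['t'])
    u=p[:,:2]/p[:,2:]; u=u*(1+c['k1']*(u**2).sum(1,keepdims=True))
    return np.c_[u[:,0]*c['fx']+c['cx'],u[:,1]*c['fy']+c['cy']]
E
python3 - <<'E'
from h import *
np.set_printoptions(precision=4,suppress=True)
save('top','t0');save('side','s0')
print(bot.tcp_to_grasp,bot.state())
for c in('top','side'):
    print(c,ray(c,[[320,240]]))
    for n in('valve','lever','lever_grip','stand','dish','dish_handle','dish_lip','ball_center','stove','ladle','spatula'):
        print(c,n,[(np.round(r['centre'],3),round(r['conf'],2)) for r in models.look_for(c,n)[:2]])
E
```

```text
0.0187 {'time_s': 0.1, 'joint_pos': array([ 1.5286,  0.2557,  0.1071, -0.0004, -1.4239, -0.2846]), 'qvel': array([ 0.0007, -0.0013,  0.003 ,  0.001 ,  0.0008,  0.002 ]), 'tau': array([ -0.0033, -38.7598,  23.8477,   5.3781,  -0.0038,   0.    ]), 'ee_pos': array([0.1763, 0.5205, 0.2305]), 'tool_rot': array([ 0.9867, -0.1627, -0.0001,  0.0009]), 'force': array([ 0.4663,  0.1217, -0.5786]), 'ft_torque': array([-0.0337, -0.0015, -0.0232]), 'gripper_force': 0.0, 'opening': 0.08510829092451408}
top (array([ 0.4083, -0.0172,  1.1711]), array([[ 0.1226,  0.0043, -0.9925]]))
top valve [(array([ 0.458, -0.154,  0.073]), 0.69), (array([ 0.329, -0.37 ,  0.002]), 0.48)]
top lever [(array([ 0.511, -0.149,  0.109]), 0.72)]
top lever_grip [(array([ 0.512, -0.145,  0.103]), 0.65)]
top stand []
top dish [(array([0.459, 0.148, 0.069]), 0.78)]
top dish_handle [(array([0.455, 0.146, 0.068]), 0.58)]
top dish_lip [(array([0.458, 0.15 , 0.07 ]), 0.56)]
top ball_center [(array([ 0.334, -0.367, -0.001]), 0.66), (array([ 0.46 , -0.156,  0.074]), 0.48)]
top stove [(array([0.592, 0.453, 0.204]), 0.9)]
top ladle 
[... 284 characters left out ...]
0.503, -0.154,  0.101]), 0.74)]
side lever_grip [(array([ 0.502, -0.154,  0.1  ]), 0.54), (array([0.45 , 0.089, 0.031]), 0.18)]
side stand [(array([0.449, 0.091, 0.03 ]), 0.85), (array([0.749, 0.15 , 0.05 ]), 0.33)]
side dish [(array([0.461, 0.162, 0.071]), 0.91)]
side dish_handle [(array([0.464, 0.157, 0.07 ]), 0.95)]
side dish_lip [(array([0.462, 0.155, 0.072]), 0.81)]
side ball_center [(array([0.455, 0.133, 0.083]), 0.64), (array([ 0.505, -0.156,  0.098]), 0.38)]
side stove [(array([0.585, 0.4  , 0.15 ]), 0.84), (array([0.453, 0.135, 0.075]), 0.4)]
side ladle [(array([0.341, 0.381, 0.018]), 0.97)]
side spatula [(array([ 0.327, -0.375,  0.009]), 0.58), (array([0.746, 0.154, 0.052]), 0.54)]
```

View pics/t0.png

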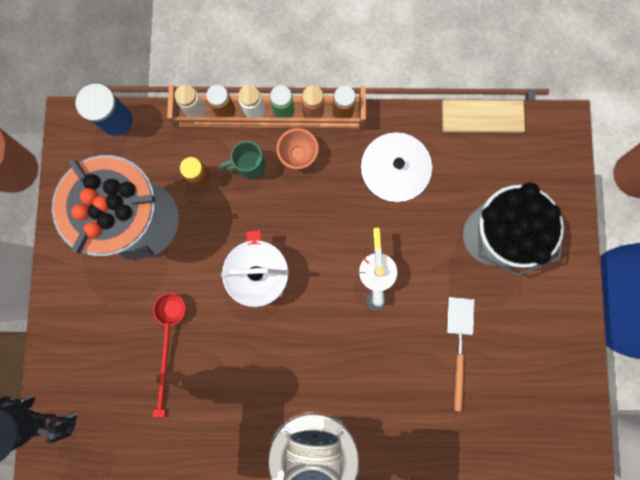

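View pics/s0.png

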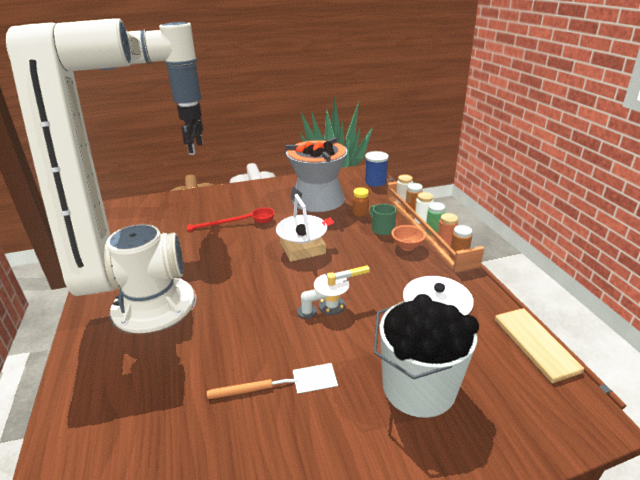

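The top picture shows the dish at about (255,273), lip up (+x) at (254,237). The valve is at (379,271) with its lever pointing to (377,230), and the stove is on the left (+y). So the dish must turn +90° about z.

Run:
```python
from h import *
np.set_printoptions(precision=4,suppress=True)
im=save('top','t1')
cv2.imwrite('pics/c1.png',cv2.resize(im[215:320,215:415,::-1],None,fx=4,fy=4,interpolation=cv2.INTER_CUBIC))
hsv=cv2.cvtColor(im,cv2.COLOR_RGB2HSV)
# yellow lever
m=np.zeros((480,640),bool); m[222:282,362:400]=1
y=m&(hsv[...,0]>20)&(hsv[...,0]<35)&(hsv[...,1]>120)&(hsv[...,2]>120)
v,u=np.nonzero(y); P=onz('top',np.c_[u,v],0.103); 
vx,vy,x0,y0=cv2.fitLine(P[:,:2].astype(np.float32),cv2.DIST_L2,0,.01,.01).ravel()
print('lever',P.mean(0),np.degrees(np.arctan2(vy,vx)),P.min(0),P.max(0),len(P))
w=m.copy(); w[282:300,362:400]=1
w&=(hsv[...,1]<60)&(hsv[...,2]>190)
n,l,s,c=cv2.connectedComponentsWithStats(w.astype(np.uint8)); print(s,c)
# lip
m[:]=0; m[225:250,235:275]=1
r=m&((hsv[...,0]<8)|(hsv[...,0]>172))&(hsv[...,1]>190)&(hsv[...,2]>130)
v,u=np.nonzero(r); P=onz('top',np.c_[u,v],0.081); print('lip',P.mean(0),P.min(0),P.max(0),len(P))
for cam in('top','side'):
  for n in('dish','lever','ball_center'):
    for q in models.trace(cam,n)[:2]:
        v,u=np.nonzero(q['pixels']); print(cam,n,round(q['conf'],2),u.min(),u.max(),v.min(),v.max(),u.mean(),v.mean())
im=save('side','s1')
cv2.imwrite('pics/c2.png',cv2.resize(im[185:325,265:385,::-1],None,fx=4,fy=4,interpolation=cv2.INTER_CUBIC))
```

```text
lever [ 0.5492 -0.1498  0.103 ] 7.937918 [ 0.5245 -0.1577  0.103 ] [ 0.5709 -0.1408  0.103 ] 127
[[     0      0    640    480 306087]
 [   362    249     35     51   1113]] [[319.2864 239.3773]
 [378.2453 273.2498]]<stdin>:18: RuntimeWarning: Mean of empty slice.
  ret = um.true_divide(
Traceback (most recent call last):
ValueError: zero-size array to reduction operation minimum which has no identity
```

View pics/c1.png

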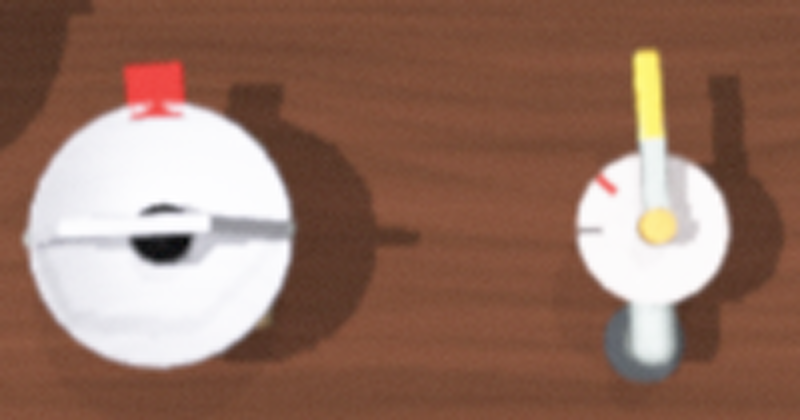

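The crop shows the valve's pivot at (657,226), dial centre (653,228), lever tip (646,52), red mark (606,184) and black 90° mark (590,230). The dish rim is centred at (160,234), the lip tip spans (125,66) to (183,62), and the handle's bar runs from (58,230) to (210,223).

Run:
```python
from h import *
np.set_printoptions(precision=4,suppress=True)
f=lambda c:(np.atleast_2d(c)+.5)/4-.5+215
for n,c,z in [('dialc',(653,228),.076),('dial edges L R T B',[(577,229),(729,229),(653,152),(653,305)],.076),('tip',(646,51),.103),('ybound',(652,138),.103),('redmark',(606,184),.076),('blk90',(590,230),.076),('rim c',(160,234),.078),('rim LRB',[(26,234),(294,234),(160,367)],.078),('lip',[(125,67),(183,63)],.081),('bar',[(58,230),(210,223)],.175)]:
    print(n,onz('top',f(c),z))
im=save('side','s1')
cv2.imwrite('pics/c2.png',cv2.resize(im[185:325,265:385,::-1],None,fx=4,fy=4,interpolation=cv2.INTER_CUBIC))
print(proj('side',[[.455,.148,.175],[.455,.105,.175],[.455,.191,.175],[.570,-.148,.103],[.458,-.158,.076]]))
```

```text
dialc [[ 0.4666 -0.1555  0.076 ]]
dial edges L R T B [[ 0.4655 -0.1088  0.076 ]
 [ 0.4664 -0.2022  0.076 ]
 [ 0.5135 -0.1558  0.076 ]
 [ 0.4195 -0.1553  0.076 ]]
tip [[ 0.5724 -0.1484  0.103 ]]
ybound [[ 0.5194 -0.1518  0.103 ]]
redmark [[ 0.4934 -0.1267  0.076 ]]
blk90 [[ 0.465  -0.1168  0.076 ]]
rim c [[0.4598 0.1472 0.078 ]]
rim LRB [[0.459  0.2295 0.078 ]
 [0.4606 0.0649 0.078 ]
 [0.379  0.145  0.078 ]]
lip [[0.5627 0.1712 0.081 ]
 [0.5655 0.1354 0.081 ]]
bar [[0.4569 0.1898 0.175 ]
 [0.4616 0.1048 0.175 ]]
[[297.6508 200.1515]
 [300.996  206.3825]
 [294.4811 194.2467]
 [367.4369 266.413 ]
 [328.1328 284.9055]]
```

View pics/c2.png

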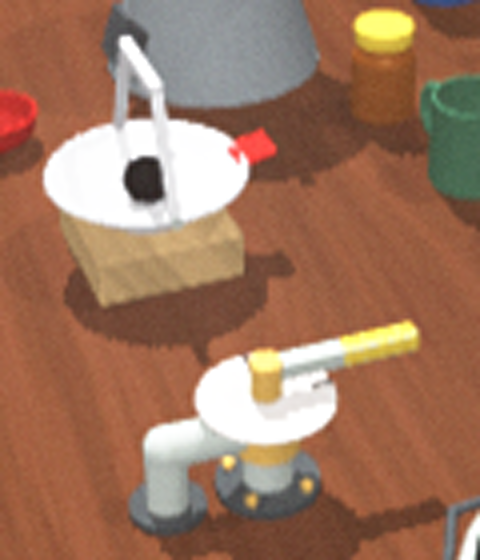

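The side crop agrees: handle bar from (125,42) to (155,88), lip at (255,147), lever tip at (415,335).

- **Valve:** pivot (0.4666,-0.1555), yaw about 3.5°. The tip comes out 106 mm from the pivot, where 105 mm is expected.
- **Dish:** centre (0.4597,0.1472), yaw about 3.2°. The bar comes out at 85 mm, where 86 mm is expected.

I'll go to the lever first.

{"fn": "servo_tool", "kwargs": {
  "fingers": [60,60,60,60,60,60,60,60,60,60],
  "xyz": [
    [16.1,-29.2,0],
    [16.1,-29.2,0],
    [16.1,-29.2,0],
    [16.1,-29.2,0],
    [16.1,-29.2,0],
    [16.1,-29.2,0],
    [16.1,-29.2,0],
    [16.1,-29.2,0],
    [16.1,-29.2,0],
    [16.1,-29.2,0]
  ],
  "delta_rot": [
    [0,0,-6.86],
    [0,0,-6.86],
    [0,0,-6.86],
    [0,0,-6.86],
    [0,0,-6.86],
    [0,0,-6.86],
    [0,0,-6.86],
    [0,0,-6.86],
    [0,0,-6.86],
    [0,0,-6.86]
  ],
  "squeeze": 30
}}

```text
time_s: 2.13
ee_pos: [0.3379, 0.2274, 0.2316]
tool_rot: [0.722, -0.692, -0.0, -0.0]
force: [0.8, 0.5, 0.2]
opening: 0.0601
gripper_force: 0.0
```

{"fn": "servo_tool", "kwargs": {
  "fingers": [60,60,60,60,60,60,60,60,60,60],
  "xyz": [
    [16.1,-29.2,0],
    [16.1,-29.2,0],
    [16.1,-29.2,0],
    [16.1,-29.2,0],
    [16.1,-29.2,0],
    [16.1,-29.2,0],
    [16.1,-29.2,0],
    [16.1,-29.2,0],
    [16.1,-29.2,0],
    [16.1,-29.2,0]
  ],
  "delta_rot": [
    [0,0,-6.86],
    [0,0,-6.86],
    [0,0,-6.86],
    [0,0,-6.86],
    [0,0,-6.86],
    [0,0,-6.86],
    [0,0,-6.86],
    [0,0,-6.86],
    [0,0,-6.86],
    [0,0,-6.86]
  ]
}}

```text
time_s: 2.97
ee_pos: [0.4991, -0.0648, 0.2314]
tool_rot: [-0.206, 0.979, 0.0, 0.0]
force: [1.1, 0.9, 0.6]
opening: 0.0601
gripper_force: 0.0
```

{"fn": "servo_tool", "kwargs": {
  "fingers": [60,60,60,60,60,60,60,60],
  "xyz": [
    [16.1,-29.2,0],
    [16.1,-29.2,0],
    [16.1,-29.2,0],
    [0,0,-25],
    [0,0,-35],
    [0,0,-30],
    [0,0,0],
    [0,0,0]
  ],
  "delta_rot": [
    [0,0,-6.86],
    [0,0,-6.86],
    [0,0,-6.86],
    [0,0,0],
    [0,0,0],
    [0,0,0],
    [0,0,0],
    [0,0,0]
  ]
}}

```text
time_s: 3.63
ee_pos: [0.546, -0.1509, 0.1406]
tool_rot: [-0.031, 1.0, -0.0, -0.002]
force: [-0.8, -0.5, 1.5]
opening: 0.0599
gripper_force: 0.0
```

{"fn": "servo_tool", "kwargs": {
  "fingers": [60,60,60,60,14,14,14,14,14,14],
  "xyz": [
    [0,0,-25],
    [0,0,-25],
    [0,0,-13],
    [0,0,0],
    [0,0,0],
    [0,0,0],
    [0,0,0],
    [0,0,0],
    [0,0,0],
    [0,0,0]
  ],
  "delta_rot": [
    [0,0,0],
    [0,0,0],
    [0,0,0],
    [0,0,0],
    [0,0,0],
    [0,0,0],
    [0,0,0],
    [0,0,0],
    [0,0,0],
    [0,0,0]
  ],
  "squeeze": 25
}}

```text
time_s: 4.47
ee_pos: [0.5475, -0.1507, 0.0792]
tool_rot: [-0.031, 1.0, -0.0, 0.001]
force: [1.0, 0.8, 0.4]
opening: 0.0139
gripper_force: 0.9
```

Run:
```python
from h import *
im=save('side','s2')
cv2.imwrite('pics/c3.png',cv2.resize(im[185:325,265:405,::-1],None,fx=4,fy=4,interpolation=cv2.INTER_CUBIC))
a=np.radians(3.55+np.arange(0,46,5)); p=80*np.c_[np.cos(a),np.sin(a)]; print(np.diff(p,axis=0).round(1))
print(bot.state())
```

```text
[[-0.7  6.9]
 [-1.3  6.8]
 [-1.9  6.7]
 [-2.5  6.5]
 [-3.1  6.3]
 [-3.6  6. ]
 [-4.1  5.6]
 [-4.6  5.3]
 [-5.   4.8]]
{'time_s': 4.5167, 'joint_pos': array([ 6.89190651e-03,  3.80214717e-01, -1.15570503e-01,  3.21373562e-05,
       -1.07355969e+00, -1.51654808e+00]), 'qvel': array([ 0.00060546,  0.00482271, -0.00431096, -0.00024278,  0.00043532,
        0.00056801]), 'tau': array([-5.41039109e-01, -4.24450064e+01,  2.05187148e+01,  4.85646218e+00,
       -1.96501189e-01,  1.77394861e-02]), 'ee_pos': array([ 0.54736308, -0.15064146,  0.07894937]), 'tool_rot': array([-3.05729593e-02,  9.99532274e-01, -3.13062006e-05,  7.25167695e-04]), 'force': array([-0.50757456,  1.25720092,  0.9662307 ]), 'ft_torque': array([ 0.36447897, -0.18976366, -0.04136754]), 'gripper_force': 0.9148336015641689, 'opening': 0.013901578777382398}
```

View pics/c3.png

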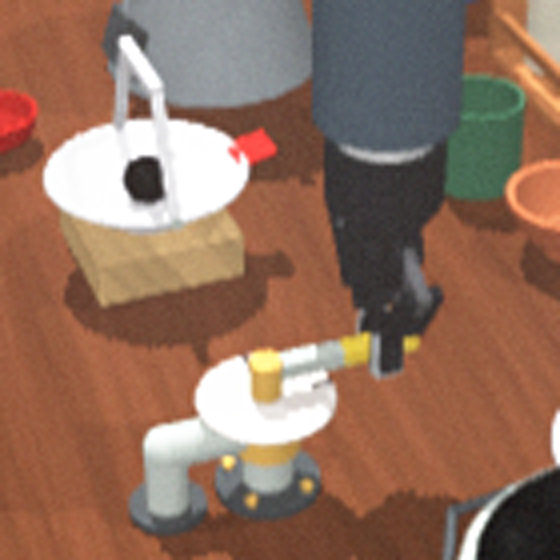

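The fingers straddle the yellow sleeve at about (390,345) in the crop. I'll close firmly and then swing it through 45°.

{"fn": "servo_tool", "kwargs": {
  "fingers": [6,6,6],
  "xyz": [
    [0,0,0],
    [0,0,0],
    [0,0,0]
  ],
  "delta_rot": [
    [0,0,0],
    [0,0,0],
    [0,0,0]
  ],
  "squeeze": 25
}}

```text
time_s: 4.77
ee_pos: [0.5474, -0.1507, 0.0789]
tool_rot: [-0.031, 1.0, -0.0, 0.001]
force: [0.6, 2.1, 5.0]
opening: 0.0131
gripper_force: 26.1
```

{"fn": "servo_tool", "kwargs": {
  "fingers": [6,6,6,6,6,6,6,6,6,6],
  "xyz": [
    [-0.7,6.9,0],
    [-1.3,6.8,0],
    [-1.9,6.7,0],
    [-2.5,6.5,0],
    [-3.1,6.3,0],
    [-3.6,6.0,0],
    [-4.1,5.6,0],
    [-4.6,5.3,0],
    [-5.0,4.8,0],
    [0,0,0]
  ],
  "delta_rot": [
    [0,0,5],
    [0,0,5],
    [0,0,5],
    [0,0,5],
    [0,0,5],
    [0,0,5],
    [0,0,5],
    [0,0,5],
    [0,0,5],
    [0,0,0]
  ]
}}

```text
time_s: 5.6
ee_pos: [0.5202, -0.095, 0.0789]
tool_rot: [-0.413, 0.911, -0.0, 0.001]
force: [1.5, 3.8, 4.7]
opening: 0.0133
gripper_force: 25.9
```

{"fn": "servo_tool", "kwargs": {
  "fingers": [6,6,6],
  "xyz": [
    [0,0,0],
    [0,0,0],
    [0,0,0]
  ],
  "delta_rot": [
    [0,0,0],
    [0,0,0],
    [0,0,0]
  ]
}}

```text
time_s: 5.85
ee_pos: [0.5207, -0.0955, 0.0789]
tool_rot: [-0.41, 0.912, -0.0, 0.001]
force: [0.1, 4.1, 6.0]
opening: 0.0136
gripper_force: 26.4
```

{"fn": "servo_tool", "kwargs": {
  "fingers": [50,50,50,50,50,50,50,50,50,50],
  "xyz": [
    [0,0,0],
    [0,0,0],
    [0,0,0],
    [0,0,0],
    [0,0,10],
    [0,0,25],
    [0,0,30],
    [0,0,35],
    [0,0,35],
    [0,0,30]
  ],
  "delta_rot": [
    [0,0,0],
    [0,0,0],
    [0,0,0],
    [0,0,0],
    [0,0,0],
    [0,0,0],
    [0,0,0],
    [0,0,0],
    [0,0,0],
    [0,0,0]
  ]
}}

```text
time_s: 6.68
ee_pos: [0.52, -0.0962, 0.2467]
tool_rot: [-0.411, 0.912, -0.001, 0.001]
force: [0.9, -0.6, -0.0]
opening: 0.0498
gripper_force: 0.0
```

{"fn": "servo_tool", "kwargs": {
  "fingers": [50,50,50,50,50,50,50,50,50,50],
  "xyz": [
    [-6.8,27,0],
    [-6.8,27,0],
    [-6.8,27,0],
    [-6.8,27,0],
    [-6.8,27,0],
    [-6.8,27,0],
    [-6.8,27,0],
    [-6.8,27,0],
    [-6.8,27,0],
    [0,0,0]
  ],
  "delta_rot": [
    [0,0,5],
    [0,0,5],
    [0,0,5],
    [0,0,5],
    [0,0,5],
    [0,0,5],
    [0,0,5],
    [0,0,5],
    [0,0,5],
    [0,0,0]
  ]
}}

```text
time_s: 7.52
ee_pos: [0.4579, 0.1504, 0.2438]
tool_rot: [0.731, -0.682, -0.0, -0.0]
force: [-0.1, -0.4, 0.8]
opening: 0.05
gripper_force: 0.0
```

Run:
```python
from h import *
im=save('top','t3')
c1=cv2.resize(im[215:320,215:415,::-1],None,fx=4,fy=4,interpolation=cv2.INTER_CUBIC)
cv2.imwrite('pics/c4.png',c1)
hsv=cv2.cvtColor(im,cv2.COLOR_RGB2HSV); m=np.zeros((480,640),bool); m[215:268,340:400]=1
y=m&(hsv[...,0]>20)&(hsv[...,0]<35)&(hsv[...,1]>120)&(hsv[...,2]>120)
v,u=np.nonzero(y); P=onz('top',np.c_[u,v],0.103)
d=P[:,:2].mean(0)-[.4666,-.1555]; print(len(P),d,np.degrees(np.arctan2(d[1],d[0])),np.hypot(*d))
print(bot.state())
```

```text
143 [0.05287458 0.06009845] 48.65870355988935 0.08004714322497991
{'time_s': 7.5667, 'joint_pos': array([ 6.40200435e-01,  1.15365646e-01, -3.35815432e-02, -2.56058686e-05,
       -1.42147702e+00, -5.75524930e-01]), 'qvel': array([-0.04817641, -0.0046854 , -0.0050259 ,  0.01014777, -0.00048446,
       -0.01463661]), 'tau': array([  1.12211119, -30.33438563,  23.82452846,   5.21862343,
         0.0811801 ,   0.17338558]), 'ee_pos': array([0.45827559, 0.14883604, 0.24385736]), 'tool_rot': array([ 7.29598037e-01, -6.83876209e-01,  2.03973204e-05, -1.85372229e-04]), 'force': array([ 1.11236338, -0.13780864,  0.19088864]), 'ft_torque': array([-0.13859223,  0.01953437,  0.0011895 ]), 'gripper_force': 0.0, 'opening': 0.05009203412825722}
```

View pics/c4.png

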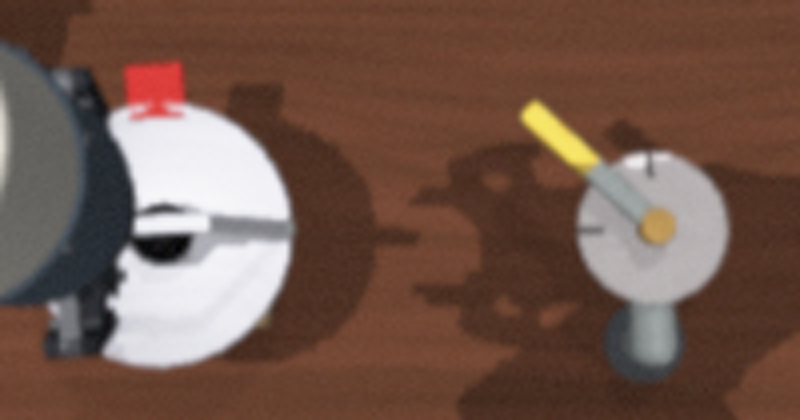

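The lever covers the red mark. It now measures 48.7° in world against 3.7° before, so it moved 45.0°. Next I descend over the handle.

{"fn": "servo_tool", "kwargs": {
  "fingers": [50,50,50,50,50,50,50,50,40,30],
  "xyz": [
    [0,0,-15],
    [0,0,-20],
    [0,0,-20],
    [0,0,-20],
    [0,0,-15],
    [0,0,-5],
    [0,0,0],
    [0,0,0],
    [0,0,0],
    [0,0,0]
  ],
  "delta_rot": [
    [0,0,-0.4],
    [0,0,0],
    [0,0,0],
    [0,0,0],
    [0,0,0],
    [0,0,0],
    [0,0,0],
    [0,0,0],
    [0,0,0],
    [0,0,0]
  ],
  "squeeze": 60
}}

```text
time_s: 8.4
ee_pos: [0.4595, 0.1474, 0.1495]
tool_rot: [0.726, -0.688, 0.0, -0.001]
force: [-0.1, -0.4, -0.0]
opening: 0.0304
gripper_force: 0.0
```

Run:
```python
from h import *
im=save('side','s4')
cv2.imwrite('pics/c5.png',cv2.resize(im[150:290,225:365,::-1],None,fx=4,fy=4,interpolation=cv2.INTER_CUBIC))
print(bot.state())
```

```text
{'time_s': 8.45, 'joint_pos': array([ 6.36447515e-01,  1.63789208e-01, -2.21265376e-01,  2.02503369e-04,
       -1.18384822e+00, -5.82644257e-01]), 'qvel': array([ 0.00264196,  0.00359236, -0.00593169, -0.00287999,  0.00308565,
        0.00057086]), 'tau': array([-4.54873976e-02, -3.18426025e+01,  2.23198146e+01,  5.03982380e+00,
       -3.36176134e-03, -1.04363917e-03]), 'ee_pos': array([0.45937538, 0.14742165, 0.14931647]), 'tool_rot': array([ 7.25896852e-01, -6.87802919e-01,  2.57988046e-04, -9.15747147e-04]), 'force': array([-0.37719589,  0.36209633,  0.17747364]), 'ft_torque': array([-0.02884462, -0.00515496,  0.01689976]), 'gripper_force': 0.0, 'opening': 0.030069005841531465}
```

View pics/c5.png

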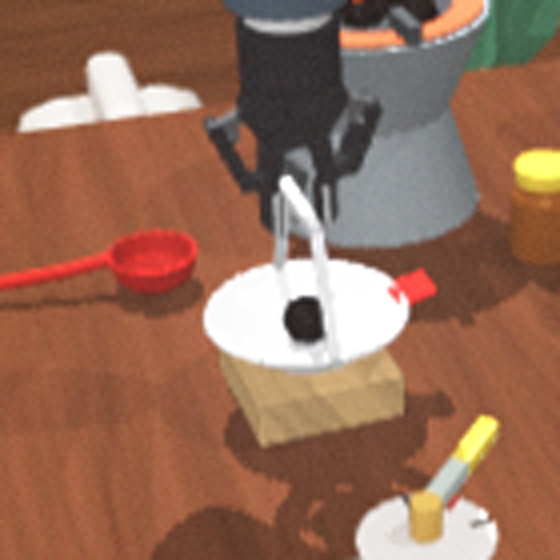

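The fingers straddle the handle bar at about (300,205) in the crop, with the ball at (305,320). I'll close gently.

{"fn": "servo_tool", "kwargs": {
  "fingers": [25,21,18,16,14,12,11,10,9,8],
  "xyz": [
    [0,0,0],
    [0,0,0],
    [0,0,0],
    [0,0,0],
    [0,0,0],
    [0,0,0],
    [0,0,0],
    [0,0,0],
    [0,0,0],
    [0,0,0]
  ],
  "delta_rot": [
    [0,0,0],
    [0,0,0],
    [0,0,0],
    [0,0,0],
    [0,0,0],
    [0,0,0],
    [0,0,0],
    [0,0,0],
    [0,0,0],
    [0,0,0]
  ]
}}

```text
time_s: 9.28
ee_pos: [0.4587, 0.1472, 0.1483]
tool_rot: [0.726, -0.688, -0.0, 0.0]
force: [0.8, 1.0, -0.6]
opening: 0.0091
gripper_force: 51.0
```

{"fn": "servo_tool", "kwargs": {
  "fingers": [5,3,3,3,3],
  "xyz": [
    [0,0,0],
    [0,0,0],
    [0,0,0],
    [0,0,0],
    [0,0,0]
  ],
  "delta_rot": [
    [0,0,0],
    [0,0,0],
    [0,0,0],
    [0,0,0],
    [0,0,0]
  ]
}}

```text
time_s: 9.7
ee_pos: [0.4588, 0.1472, 0.1483]
tool_rot: [0.726, -0.688, -0.0, -0.0]
force: [-0.1, 0.6, 1.0]
opening: 0.0089
gripper_force: 58.9
```

{"fn": "servo_tool", "kwargs": {
  "fingers": [3,3,3,3,3,3,3,3,3,3],
  "xyz": [
    [0,0,0.5],
    [0,0,1.5],
    [0,0,3],
    [0,0,4.5],
    [0,0,6],
    [0,0,7],
    [0,0,7],
    [0,0,7],
    [0,0,7],
    [0,0,7]
  ],
  "delta_rot": [
    [0,0,0],
    [0,0,0],
    [0,0,0],
    [0,0,0],
    [0,0,0],
    [0,0,0],
    [0,0,0],
    [0,0,0],
    [0,0,0],
    [0,0,0]
  ]
}}

```text
time_s: 10.53
ee_pos: [0.4589, 0.1472, 0.1997]
tool_rot: [0.726, -0.688, 0.0, -0.0]
force: [-0.0, -0.2, -3.2]
opening: 0.0092
gripper_force: 58.4
```

{"fn": "servo_tool", "kwargs": {
  "fingers": [3,3,3,3,3,3,3,3,3,3],
  "xyz": [
    [0,0,7],
    [0,0,7],
    [0,0,7],
    [0,0,7],
    [0,0,6.5],
    [0,0,5.5],
    [0,0,4.5],
    [0,0,3],
    [0,0,1.5],
    [0,0,0.5]
  ],
  "delta_rot": [
    [0,0,0],
    [0,0,0],
    [0,0,0],
    [0,0,0],
    [0,0,0],
    [0,0,0],
    [0,0,0],
    [0,0,0],
    [0,0,0],
    [0,0,0]
  ]
}}

```text
time_s: 11.37
ee_pos: [0.4588, 0.1472, 0.2484]
tool_rot: [0.726, -0.688, -0.0, -0.0]
force: [0.5, 0.1, -2.9]
opening: 0.0089
gripper_force: 58.4
```

{"fn": "servo_tool", "kwargs": {
  "fingers": [3,3,3,3],
  "xyz": [
    [0,0,0],
    [0,0,0],
    [0,0,0],
    [0,0,0]
  ],
  "delta_rot": [
    [0,0,0],
    [0,0,0],
    [0,0,0],
    [0,0,0]
  ]
}}

```text
time_s: 11.7
ee_pos: [0.4587, 0.1471, 0.248]
tool_rot: [0.726, -0.688, -0.0, 0.0]
force: [0.0, -0.4, -2.7]
opening: 0.009
gripper_force: 58.4
```

Run:
```python
from h import *
im=save('side','s6')
cv2.imwrite('pics/c6.png',cv2.resize(im[130:270,225:365,::-1],None,fx=4,fy=4,interpolation=cv2.INTER_CUBIC))
s=bot.state();print(s['ee_pos'],s['force'],s['ft_torque'],s['gripper_force'])
```

```text
[0.45875302 0.14716419 0.24810417] [-0.92340134  0.36009193 -3.88215337] [ 0.00662736 -0.00069324 -0.0147715 ] 58.40149641036987
```

View pics/c6.png

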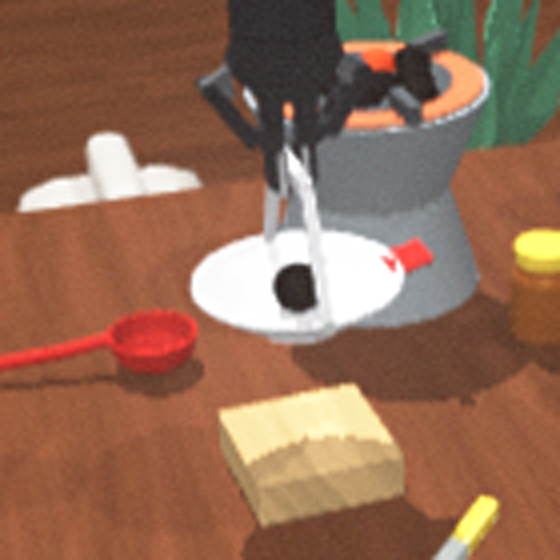

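The dish is lifted and level, with the ball central at (295,285) and the lip at (410,258). Now the quarter turn counter-clockwise.

{"fn": "servo_tool", "kwargs": {
  "fingers": [3,3,3,3,3,3,3,3,3,3],
  "xyz": [
    [0,0,0],
    [0,0,0],
    [0,0,0],
    [0,0,0],
    [0,0,0],
    [0,0,0],
    [0,0,0],
    [0,0,0],
    [0,0,0],
    [0,0,0]
  ],
  "delta_rot": [
    [0,0,0.5],
    [0,0,1],
    [0,0,1.5],
    [0,0,2],
    [0,0,2.5],
    [0,0,3],
    [0,0,3],
    [0,0,3],
    [0,0,3],
    [0,0,3]
  ]
}}

```text
time_s: 12.58
ee_pos: [0.4588, 0.1472, 0.2483]
tool_rot: [0.847, -0.531, -0.0, 0.0]
force: [-0.5, 0.2, -3.6]
opening: 0.0092
gripper_force: 58.4
```

{"fn": "servo_tool", "kwargs": {
  "fingers": [3,3,3,3,3,3,3,3,3,3],
  "xyz": [
    [0,0,0],
    [0,0,0],
    [0,0,0],
    [0,0,0],
    [0,0,0],
    [0,0,0],
    [0,0,0],
    [0,0,0],
    [0,0,0],
    [0,0,0]
  ],
  "delta_rot": [
    [0,0,3],
    [0,0,3],
    [0,0,3],
    [0,0,3],
    [0,0,3],
    [0,0,3],
    [0,0,3],
    [0,0,3],
    [0,0,3],
    [0,0,3]
  ]
}}

```text
time_s: 13.42
ee_pos: [0.4588, 0.1472, 0.2483]
tool_rot: [0.956, -0.294, -0.0, 0.0]
force: [-0.1, -0.3, -3.9]
opening: 0.009
gripper_force: 58.4
```

{"fn": "servo_tool", "kwargs": {
  "fingers": [3,3,3,3,3,3,3,3,3,3],
  "xyz": [
    [0,0,0],
    [0,0,0],
    [0,0,0],
    [0,0,0],
    [0,0,0],
    [0,0,0],
    [0,0,0],
    [0,0,0],
    [0,0,0],
    [0,0,0]
  ],
  "delta_rot": [
    [0,0,3],
    [0,0,3],
    [0,0,3],
    [0,0,3],
    [0,0,3],
    [0,0,3],
    [0,0,3],
    [0,0,3],
    [0,0,3],
    [0,0,2.5]
  ]
}}

```text
time_s: 14.25
ee_pos: [0.4588, 0.1472, 0.2483]
tool_rot: [0.999, -0.041, -0.0, 0.0]
force: [0.6, 0.8, -2.8]
opening: 0.0087
gripper_force: 58.4
```

{"fn": "servo_tool", "kwargs": {
  "fingers": [3,3,3,3,3,3,3,3,3,3],
  "xyz": [
    [0,0,0],
    [0,0,0],
    [0,0,0],
    [0,0,0],
    [0,0,0],
    [0,0,0],
    [0,0,0],
    [0,0,0],
    [0,0,0],
    [0,0,0]
  ],
  "delta_rot": [
    [0,0,2],
    [0,0,1.8],
    [0,0,1.2],
    [0,0,0.8],
    [0,0,0.5],
    [0,0,0.2],
    [0,0,0],
    [0,0,0],
    [0,0,0],
    [0,0,0]
  ]
}}

```text
time_s: 15.08
ee_pos: [0.4588, 0.1472, 0.2483]
tool_rot: [1.0, 0.014, -0.0, -0.0]
force: [-0.4, -1.2, -2.7]
opening: 0.0089
gripper_force: 58.4
```

{"fn": "servo_tool", "kwargs": {
  "fingers": [3,3,3,3,3,3,3,3,3,3],
  "xyz": [
    [0,0,0],
    [0,0,0],
    [0,0,0],
    [0,0,0],
    [0,0,0],
    [0,0,0],
    [0,0,0],
    [0,0,0],
    [0,0,0],
    [0,0,0]
  ],
  "delta_rot": [
    [0,0,0],
    [0,0,0],
    [0,0,0],
    [0,0,0],
    [0,0,0],
    [0,0,0],
    [0,0,0],
    [0,0,0],
    [0,0,0],
    [0,0,0]
  ]
}}

```text
time_s: 15.92
ee_pos: [0.4588, 0.1472, 0.2483]
tool_rot: [1.0, 0.014, 0.0, -0.0]
force: [0.2, -0.1, -3.4]
opening: 0.009
gripper_force: 58.4
```

Run:
```python
from h import *
im=save('side','s7')
cv2.imwrite('pics/c7.png',cv2.resize(im[130:330,205:405,::-1],None,fx=3,fy=3,interpolation=cv2.INTER_CUBIC))
save('top','t7')
s=bot.state();print(s['ee_pos'],s['tool_rot'],s['force'],s['qvel'],s['gripper_force'])
```

```text
[0.45883468 0.14719463 0.2482829 ] [ 9.99903156e-01  1.39168388e-02 -2.97635594e-06 -5.06005388e-06] [-0.08906017  0.1069963  -3.56825554] [-0.00104912 -0.00257286 -0.0004979  -0.00126029  0.00196338 -0.0033435 ] 58.40048611164093
```

View pics/c7.png

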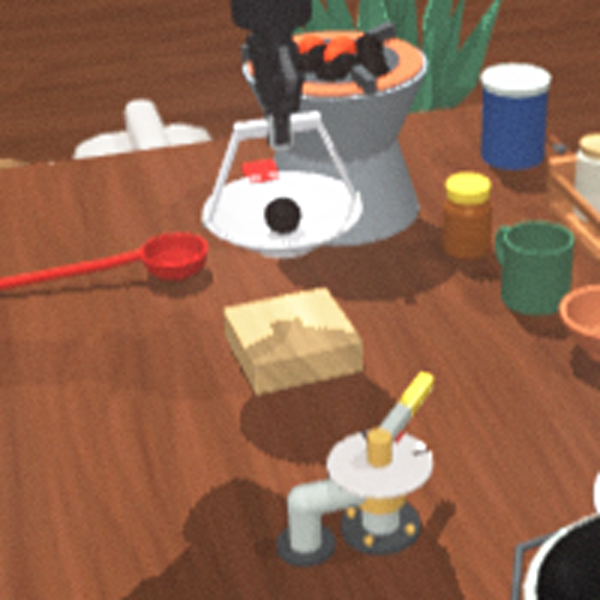

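View pics/t7.png

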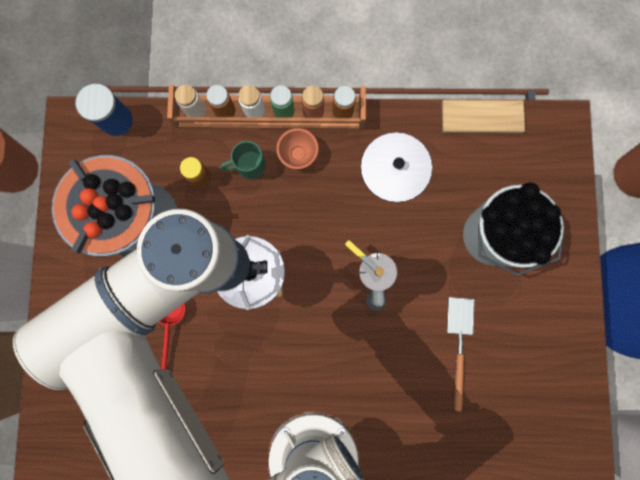

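The side crop shows the dish level above the block, with the ball central at (283,215) and the lip pointing to +y at (262,170), towards the stove. The lever is at the red mark. In the top picture the bystanders I can see are unmoved; the arm hides part of the ladle, but the side view shows it in place.

```bash
python3 -c "
from rig import bot
print(bot.sign_off())"
```

```text
the job is handed in; nothing more can be done
None
```

The job is handed in: the valve lever was turned 45° to the red mark and released, and the dish is held level and still about 10 cm above its block, ball in the middle, lip turned towards the stove.

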